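# Put the mixed-up covers back on their own serving dishes

### The arm

A 7-joint arm with a two-finger parallel gripper is mounted at the origin on the work surface. World frame = base frame: x ahead of the robot, y to its left, z up, the work surface at z = 0. Lengths are in m, angles in rad, forces in N, time in s.
With the tool pointing down it reaches from about 0.4 to 0.85 m from the base axis. Payload 4.5 kg.
Tool frame: the origin (TCP) lies midway between the tips of the shut fingers; the grasp point (between the pads) lies 19 mm behind it; z points along the fingers, y is the line along which they close (so a half turn about z gives the same grasp; the last joint's range is limited). The gripper opens to 88 mm and grips with 3 to 60 N. Pads are 18 mm wide; open, the fingers measure 123 mm over their backs; the gripper's body (75 mm by 187 mm) begins 45 mm behind the grasp point.
Start: joints at [1.234, 0.689, -0.195, 1.565, 0.157, 0.902, -0.215], TCP at [0.227, -0.583, 0.239] pointing down, gripper open.
Joint ranges: [-3.01, 3.01], [-0.46, 2.08], [-1.47, 1.51], [0.13, 2.56], [-1, 4.14], [0.04, 2.09], [-2.66, 2.66]. Speed limits (rad/s): [2.57, 2.57, 3.14, 3.14, 3.14, 3.14, 3.14].

### API

Orientations are given as a unit quaternion [x, y, z, w].
In Python, from plant import r gives the robot as it stands. The module is installed in compiled form; this text tells all that it offers.
- The arm moves only by the tool step_arm, never from a script. Its argument "series" is a list of rows, each a list of 7 numbers: the shift along the world's x, y, z in mm, then the turn, a rotation vector about the world's x, y, z in rad, then the closure, from 0 (fully open) to 1 (shut). A call has 1 to 20 rows; each row shifts and turns the commanded pose from where the row before left it; what a row does not reach is not made up. A row lasts 1/10 s, in which the tool goes at most 50 mm and 8.59 degrees, less where a joint would pass 70% of its speed; a pose out of reach is approached as far as the arm can. A call is refused whole if a number of a shift passes 50 or a number of a turn 0.15, either way. A call with a gripper value outside its range is refused whole. The fingers move at their own pace and stop on an object; "force" is the grip in N (left out, the last holds). Time passes only in rows, so rows that do not move let the fingers close. It gives the time, the measured TCP pose, the force, the opening and the grip force at its end, in the units of the state.
- r.get_state(): the state, without advancing time (a new reading comes with each control period).
- r.snapshot(name): name is "side" or "top" or "wrist"; returns (picture, depth): 400x640x3 uint8, blue, green, red; 400x640 float32, m along the optical axis (not along the pixel's ray), 0 where there is no reading.
- r.get_calibration(name): a dict with "intrinsics" (3x3 intrinsics, pixels), "pose" (4x4, takes a point from camera to world coordinates). Camera axes: x right, y up, looking along -z (the intrinsics and any distortion apply to the point x, -y, -z); pixel columns grow to the right and rows downward; lengths in m; the calibration is good to about 2 mm. A picture is of the moment at which its call begins: read the wrist's pose just before it. get_calibration takes no time and is no camera call; for the wrist camera it gives the pose at the moment of the call.
- r.finish_job(): hands the job in; it is judged then, once.
The state is a dict: "clock": time; "q": joint angles; "qd": joint speeds; "joint_torque": joint torques, N m; "tool_pos": TCP position; "eef_rot": TCP orientation; "contact_force": force on the tool from outside, world axes, zero at the start; "moment": the same for the moment, N m; "opening": opening from 0.0 (shut) to 1.0 (fully open); "finger_force": force on a finger pad.
Only numpy, scipy, OpenCV 4.12 (cv2) and the standard library are available. Lean on these libraries where they do the work, as an engineer would, in place of code of your own. Each camera call takes 0.05 s, during which the arm holds its last target. There are 200 camera calls.

### The job

Three covered serving dishes came back from the washing-up with every cover on the wrong dish: put each stoneware cover on the wooden dish of its own shape, centred, and with the long and the square one lined up with their dish's sides. Stand a cover on the empty cork mat while you make room, so that no two covers ever knock together. Keep them upright and set them down gently rather than letting them fall, and leave the jar, the mill and the mug where they are.

Things in the scene. Friction and masses are not known exactly. Their poses are not given: they have to be found in the camera images.
- long_cover: long white stoneware cover, hollow below, 150 x 80 mm and 55 mm high, with a wooden bar grip on top. Origin: centre of its lower edge. z up, x along the long side and along the bar. The bar is 64 mm long (x), 16 mm wide (y), its underside 73 mm and its top 87 mm above the origin. It weighs about 0.36 kg. At the start it stands on the round dish, at any yaw
- square_cover: square white stoneware cover, hollow below, 110 x 110 mm and 65 mm high, with a square wooden knob 28 x 28 mm whose sides run with the cover's. Knob underside 81 mm, top 97 mm above the origin. Origin: centre of its lower edge; z up, x and y along its sides. About 0.38 kg. At the start it stands on the long dish
- round_cover: round white stoneware dome, hollow below, 130 mm in diameter and 80 mm high, with a round wooden knob 30 mm in diameter. Knob underside 96 mm, top 112 mm above the origin. Origin: centre of its lower edge; z up. About 0.40 kg. At the start it stands on the square dish
- long_dish: long wooden dish, fixed, 210 x 140 mm, with a flat floor 8 mm above the worktop and round it a lip 7 mm wide whose top is 14 mm above the worktop (floor inside the lip 196 x 126 mm). Origin: centre of its underside, on the worktop; x along the long side
- square_dish: square wooden dish, fixed, 176 x 176 mm, flat floor 8 mm above the worktop, lip 7 mm wide and 14 mm high (floor inside the lip 162 x 162 mm). Origin: centre of its underside, on the worktop; x and y along its sides
- round_dish: round wooden dish, fixed, 200 mm in diameter, flat floor 8 mm above the worktop, lip 7 mm wide and 14 mm high (floor inside the lip 182 mm across). Origin: centre of its underside, on the worktop
- cork_mat: flat round cork mat, fixed, 190 mm in diameter, 8 mm thick, no lip, empty at the start: the free spot. Origin: centre of its underside, on the worktop
- jar: storage jar of glass with a flat cork lid, 86 mm in diameter and 131 mm high, loose, standing among the dishes; to be left alone. Origin: centre of its foot
- mill: dark wooden pepper mill, 56 mm in diameter and 162 mm high, loose, at the far right; to be left alone. Origin: centre of its foot
- mug: blue mug, 82 mm in diameter and 95 mm high with a handle, loose, at the far left; to be left alone. Origin: centre of its foot
Things that resemble listed ones, but are neither listed nor needed, are in the scene too. Several things have the shape of the cork_mat; the one meant has the colours described above.

How it is judged:
By the outcome, as a careful person would: the job done as asked, in the order asked, and still so for the second after the job is handed in, with the robot touching nothing.
It also fails if it takes over 122 s, if anything falls off the work surface, if the arm or the gripper's body presses on something with over 40 N, if the wrist force passes 120 N, or if a joint passes its speed limit or range.

## Working session

There is one attempt and no reset: what is moved stays moved. The work goes in short steps, Python scripts to look and compute and a tool call to move; the robot and the scene stay as the last step left them, time stands still between calls to the robot, and variables do not carry over. Pictures are saved under pics/ and viewed, at most 14 in all, crops included, and the job is handed in when it is done.

Besides the shell and the picture viewer there is one more tool, called after "Request:" as name([rows], argument=value, ...), one row to a line, values as JSON. step_arm: Moves the arm, as the interface text tells. Its arguments: {"type":"object","properties":{"series":{"type":"array"},"force":{"type":"number"}},"required":["series"]}

```bash
mkdir -p pics; cat > h.py <<'E'
import numpy as np, cv2
from plant import r
def cam(n):
    c=r.get_calibration(n); return np.array(c["intrinsics"]),np.array(c["pose"]),c
def pts(n,depth,K=None,P=None):
    if K is None: K,P,_=cam(n)
    v,u=np.mgrid[0:400,0:640]
    d=depth
    p=np.stack([(u-K[0,2])/K[0,0]*d,-(v-K[1,2])/K[1,1]*d,-d],-1)
    return p@P[:3,:3].T+P[:3,3]
def ray(uv,z,K,P):
    uv=np.atleast_2d(uv).astype(float)
    d=np.stack([(uv[:,0]-K[0,2])/K[0,0],-(uv[:,1]-K[1,2])/K[1,1],-np.ones(len(uv))],-1)@P[:3,:3].T
    return P[:3,3]+d*((z-P[2,3])/d[:,2])[:,None]
E
python3 - <<'E'
from h import *
for n in ["top","side"]:
    K,P,c=cam(n); print(n,c.keys(),np.round(K,1).tolist(),np.round(P,3).tolist())
    i,d=r.snapshot(n); cv2.imwrite(f"pics/{n}0.png",i); np.savez(f"{n}0.npz",i=i,d=d,K=K,P=P)
print(r.get_state())
E
```

```text
top dict_keys(['intrinsics', 'pose']) [[473.3, 0.0, 314.4], [0.0, 473.3, 195.7], [0.0, 0.0, 1.0]] [[0.026, 0.995, -0.097, 0.317], [-1.0, 0.026, 0.001, -0.057], [0.003, 0.097, 0.995, 1.654], [0.0, 0.0, 0.0, 1.0]]
side dict_keys(['intrinsics', 'pose']) [[369.0, 0.0, 317.7], [0.0, 369.0, 197.7], [0.0, 0.0, 1.0]] [[-0.981, 0.156, -0.113, 0.31], [-0.192, -0.776, 0.601, 0.694], [0.006, 0.612, 0.791, 1.02], [0.0, 0.0, 0.0, 1.0]]
{'clock': 0.1, 'q': array([ 1.23378989,  0.68986923, -0.19449984,  1.5662256 ,  0.1573213 ,
        0.90249322, -0.2150993 ]), 'qd': array([ 0.00032271, -0.0010926 ,  0.00012972,  0.00089861,  0.00094995,
       -0.00075788, -0.00015104]), 'joint_torque': array([-2.26074160e-03, -5.28500390e+01, -1.27116300e+00, -1.53835487e+01,
       -5.25400427e-02,  2.01618386e-03,  5.18421257e-05]), 'tool_pos': array([ 0.22622275, -0.58202628,  0.23801284]), 'eef_rot': array([ 9.82854971e-01,  1.84378587e-01, -2.20086030e-04, -7.71349041e-04]), 'contact_force': array([ 0.59093303, -0.54628838, -0.42287378]), 'moment': array([ 0.00062211, -0.02896187, -0.05400344]), 'finger_force': 0.0, 'opening': 1.0004321351355212}
```

View pics/top0.png

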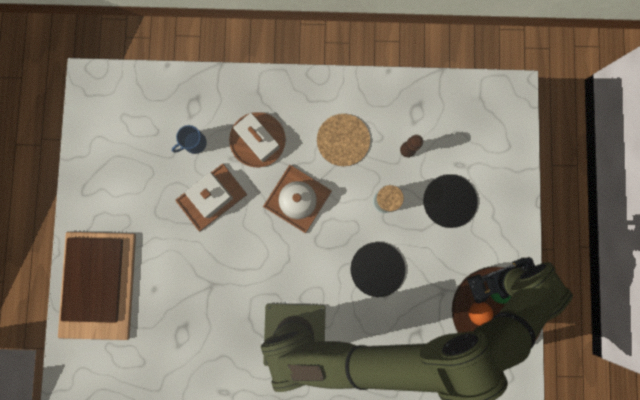

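View pics/side0.png

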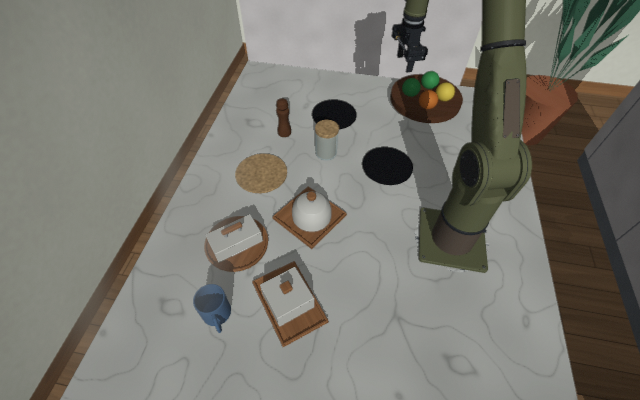

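The top view shows:
- mug (188,140)
- long cover on the round dish (258,139)
- square cover on the long dish (211,197)
- round cover on the square dish (298,198)
- cork mat (344,139)
- mill (411,146)
- jar (389,198)

The black discs are decoys. The side view agrees with all of this.

```bash
python3 - <<'E'
from h import *
f=np.load("top0.npz"); i,d,K,P=f["i"],f["d"],f["K"],f["P"]
W=pts("top",d,K,P)
hsv=cv2.cvtColor(i,cv2.COLOR_BGR2HSV)
def mask(c,R,m):
    yy,xx=np.mgrid[0:400,0:640]; return (m&((xx-c[0])**2+(yy-c[1])**2<R*R)).astype(np.uint8)
wood=((hsv[...,0]<16)|(hsv[...,0]>172))&(hsv[...,1]>90)
white=(hsv[...,1]<40)&(hsv[...,2]>150)&(W[...,2]>0.04)
for n,c,R,zc in [("round_dish",(258,139),34,.063),("long_dish",(211,197),42,.073),("square_dish",(298,198),40,.088),("mat",(344,139),35,0)]:
    m=mask(c,R,wood if n!="mat" else hsv[...,1]>70)
    h=cv2.convexHull(cv2.findNonZero(m))[:,0]
    # edge outward half pixel ignored
    p=ray(h,.014 if n!="mat" else .008,K,P)[:,:2]
    rc=cv2.minAreaRect((p*1000).astype(np.float32)); ci=cv2.minEnclosingCircle((p*1000).astype(np.float32))
    print(n,"rect",rc,"circ",ci)
    if zc:
        k=mask(c,R,wood&(W[...,2]>0.07)); q=W[k>0]; print("  knob",q.mean(0),q[:,2].max(),len(q), cv2.minAreaRect((q[:,:2]*1000).astype(np.float32)))
        k=mask(c,R,white); h=cv2.findNonZero(k)[:,0]; print("  cover",cv2.minAreaRect((ray(h,zc,K,P)[:,:2]*1000).astype(np.float32)))
for n,c,R in [("jar",(389,198),14),("mill",(411,146),12),("mug",(188,140),16)]:
    k=mask(c,R,W[...,2]>.06); q=W[k>0]; print(n,np.median(q,0),q.min(0),q.max(0))
E
```

```text
round_dish rect ((668.8768310546875, 148.75582885742188), (189.08731079101562, 190.1644287109375), 55.26001739501953) circ ((669.8572387695312, 149.04678344726562), 97.4720687866211)
  knob [0.64909713 0.13549291 0.19470186] 1.653699841611528 62 ((509.28973388671875, 49.4149169921875), (438.4896545410156, 18.647750854492188), 31.380836486816406)
  cover ((662.2254028320312, 146.2281036376953), (193.7673797607422, 130.76246643066406), 14.825613021850586)
long_dish rect ((462.3536071777344, 302.0987854003906), (136.4454803466797, 206.5859375), 39.71689987182617) circ ((462.1600341796875, 302.8990478515625), 120.14136505126953)
  knob [0.46251741 0.29447502 0.13615289] 1.653699841611528 49 ((388.678955078125, 130.75808715820312), (400.68756103515625, 23.47529411315918), 65.80005645751953)
  cover ((489.5103454589844, 313.51446533203125), (174.64207458496094, 203.36732482910156), 65.05896759033203)
square_dish rect ((466.8233642578125, 1.9823760986328125), (172.98313903808594, 172.6988983154297), 59.72062301635742) circ ((465.27508544921875, 2.0632266998291016), 117.64678192138672)
  knob [ 0.45087124 -0.00265131  0.21240409] 1.653699841611528 50 ((396.01904296875, -30.482421875), (164.41912841796875, 23.389028549194336), 26.567485809326172)
  cover ((476.9714050292969, 9.79168701171875), (182.51235961914062, 186.1977996826172), 84.59213256835938)
mat rect ((679.7569580078125, -154.02871704101562), (183.297119140625, 184.07623291015625), 1.4535589218139648) circ ((679.8856811523438, -154.76937866210938), 94.30162811279297)
jar [ 0.46360954 -0.29937143  0.13055531] [ 0.31725976 -0.34263352  0.07089043] [ 0.50695196 -0.05679112  1.65369984]
mill [ 0.64252082 -0.37393601  0.14969741] [ 0.31725976 -0.40387198  0.06016152] [ 0.66872725 -0.05679112  1.65369984]
mug [0.65322529 0.3739735  0.08378415] [ 0.31725976 -0.05679112  0.06022806] [0.69699784 0.42118661 1.65369984]
```

Request:
step_arm([
  [0,20,40,0,0,0,0],
  [15,42,40,0,0,0,0],
  [17,42,25,0,0,0,0],
  [17,42,0,0,0,0,0],
  [17,42,0,0,0,0,0],
  [17,42,0,0,0,0,0],
  [17,42,0,0,0,0,0],
  [17,42,0,0,0,0,0],
  [17,42,0,0,0,0,0],
  [17,42,0,0,0,0,0],
  [17,42,0,0,0,0,0],
  [17,42,0,0,0,0,0],
  [17,42,0,0,0,0,0],
  [17,42,0,0,0,0,0],
  [17,42,0,0,0,0,0],
  [5,18,0,0,0,0,0],
  [0,0,0,0,0,0,0],
  [0,0,0,0,0,0,0],
])

```text
clock: 1.9
tool_pos: [0.4639, 0.0342, 0.3359]
eef_rot: [0.983, 0.184, -0.001, 0.0]
contact_force: [0.1, -0.7, 1.2]
opening: 0.999
finger_force: 0.0
```

```bash
cat > snapw.py <<'E'
from h import *
import sys
n=sys.argv[1]
s=r.get_state(); K,P,_=cam("wrist"); i,d=r.snapshot("wrist")
cv2.imwrite(f"pics/{n}.png",i); np.savez(f"{n}.npz",i=i,d=d,K=K,P=P)
print("t",s["clock"],"tcp",s["tool_pos"].round(4),"rot",s["eef_rot"].round(3),"q",s["q"].round(2)); print(P.round(3).tolist(), K.round(1).tolist())
E
python3 snapw.py w1
```

```text
t 1.9 tcp [0.4639 0.0342 0.3359] rot [ 0.983  0.184 -0.001  0.   ] q [ 0.08  0.37 -0.37  1.88  0.16  0.93 -1.56]
[[0.361, 0.892, 0.27, 0.533], [-0.933, 0.345, 0.106, 0.063], [0.001, -0.29, 0.957, 0.481], [0.0, 0.0, 0.0, 1.0]] [[350.1, 0.0, 317.2], [0.0, 350.1, 199.1], [0.0, 0.0, 1.0]]
```

View pics/w1.png

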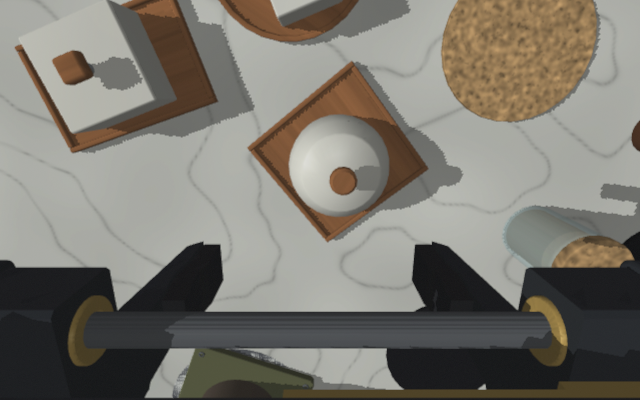

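The wrist view shows the round cover on the square dish, with the knob at (343,181) and the dish corners at (352,63), (428,168), (328,240) and (249,149). The square cover's knob is at (72,67), and part of the mat is visible.

```bash
cat >> h.py <<'E'
def load(n):
    f=np.load(n+".npz"); i,d,K,P=f["i"],f["d"],f["K"],f["P"]
    W=pts("",d,K,P); W[d<=0]=-1
    h=cv2.cvtColor(i,cv2.COLOR_BGR2HSV); wood=((h[...,0]<16)|(h[...,0]>172))&(h[...,1]>90)
    white=(h[...,1]<60)
    return i,d,K,P,W,wood,white
def disc(c,R):
    yy,xx=np.mgrid[0:400,0:640]; return (xx-c[0])**2+(yy-c[1])**2<R*R
def rect(m,z,K,P):   # min-area rect and circle (mm) of the mask's hull on plane z
    n,l,st,_=cv2.connectedComponentsWithStats(m.astype(np.uint8)); m=l==1+np.argmax(st[1:,4])
    h=cv2.convexHull(cv2.findNonZero(m.astype(np.uint8)))[:,0]
    p=(ray(h,z,K,P)[:,:2]*1000).astype(np.float32)
    return np.round(np.hstack([np.hstack(q) for q in cv2.minAreaRect(p)]),1), np.round(np.hstack(cv2.minEnclosingCircle(p)),1), m.sum()
E
python3 - <<'E'
from h import *
i,d,K,P,W,wood,white=load("w1"); Z=W[...,2]
print("square_dish",rect(wood&disc((338,150),100)&(Z<.05),.014,K,P))
print("rknob",rect(wood&disc((343,181),25)&(Z>.114),.120,K,P), np.median(Z[wood&disc((343,181),8)]))
print("rcover z>.04",rect((Z>.012)&(Z<.05)&white&disc((338,165),60),.03,K,P))
print("sknob",rect(wood&disc((72,67),30)&(Z>.099),.105,K,P), np.median(Z[wood&disc((72,67),6)]))
print("scover top",rect(white&disc((90,67),95)&(Z>.068)&(Z<.08),.073,K,P))
print("mat",rect((Z>-.005)&(Z<.02)&disc((520,40),95)&(cv2.cvtColor(i,cv2.COLOR_BGR2HSV)[...,1]>70),.008,K,P))
print("marble z",np.median(Z[300:310,230:260]),np.median(Z[100:140,240:260]))
E
```

```text
Traceback (most recent call last):
  File "h.py", line 27, in rect
    return np.round(np.hstack([np.hstack(q) for q in cv2.minAreaRect(p)]),1), np.round(np.hstack(cv2.minEnclosingCircle(p)),1), m.sum()
                               ~~~~~~~~~^^^
TypeError: arrays to stack must be passed as a "sequence" type such as list or tuple.
```

```bash
sed -i 's/    return np.round(np.hstack(\[np.*/    (c,s,a),(cc,rr)=cv2.minAreaRect(p),cv2.minEnclosingCircle(p)\n    return np.round([*c,*s,a],1).tolist(), np.round([*cc,rr],1).tolist(), int(m.sum())/' h.py
cat > m1.py <<'E'
from h import *
i,d,K,P,W,wood,white=load("w1"); Z=W[...,2]
print("square_dish",rect(wood&disc((338,150),100)&(Z<.05),.014,K,P))
print("rknob",rect(wood&disc((343,181),25)&(Z>.114),.120,K,P), np.median(Z[wood&disc((343,181),8)]))
print("rcover z>.04",rect((Z>.012)&(Z<.05)&white&disc((338,165),60),.03,K,P))
print("sknob",rect(wood&disc((72,67),30)&(Z>.099),.105,K,P), np.median(Z[wood&disc((72,67),6)]))
print("scover top",rect(white&disc((90,67),95)&(Z>.068)&(Z<.08),.073,K,P))
print("mat",rect((Z>-.005)&(Z<.02)&disc((520,40),95)&(cv2.cvtColor(i,cv2.COLOR_BGR2HSV)[...,1]>70),.008,K,P))
print("marble z",np.median(Z[300:310,230:260]),np.median(Z[100:140,240:260]))
E
python3 m1.py
```

```text
square_dish ([465.5, 6.4, 174.0, 173.9, 59.5], [466.1, 6.3, 121.5], 8420)
rknob ([459.7, 5.2, 27.9, 28.0, 33.0], [459.9, 5.3, 14.5], 551) 0.11989815414928195
rcover z>.04 ([484.8, 25.3, 63.3, 129.9, 39.0], [461.0, 6.0, 65.0], 439)
sknob ([466.6, 302.7, 27.8, 29.2, 41.3], [467.1, 303.2, 17.7], 798) 0.10401329145809213
scover top ([466.1, 303.9, 109.2, 110.5, 41.3], [466.0, 304.3, 75.8], 9684)
mat ([657.0, -157.2, 142.6, 190.0, 21.2], [677.6, -149.2, 95.2], 15554)
marble z -0.00041404478949494394 -0.000774375080250661
```

Request:
step_arm([
  [-2,-15,-30,0,0,0,0],
  [-2,-14,-40,0,0,0,0],
  [0,0,-40,0,0,0,0],
  [0,0,-40,0,0,0,0],
  [0,0,-25,0,0,0,0],
  [0,0,0,0,0,0,0],
  [0,0,0,0,0,0,0],
])

```text
clock: 2.65
tool_pos: [0.4603, 0.0048, 0.1617]
eef_rot: [0.983, 0.183, -0.0, 0.0]
contact_force: [-0.1, -0.3, -0.0]
opening: 1.001
finger_force: 0.0
```

```bash
python3 snapw.py w2
```

```text
t 2.65 tcp [0.4603 0.0048 0.1617] rot [ 0.983  0.183 -0.     0.   ] q [ 0.04  0.62 -0.24  2.12  0.34  0.43 -1.66]
[[0.359, 0.893, 0.27, 0.53], [-0.933, 0.344, 0.105, 0.034], [0.001, -0.289, 0.957, 0.307], [0.0, 0.0, 0.0, 1.0]] [[350.1, 0.0, 317.2], [0.0, 350.1, 199.1], [0.0, 0.0, 1.0]]
```

View pics/w2.png

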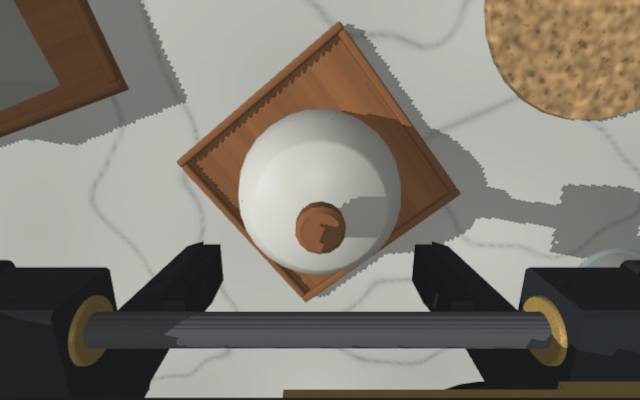

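The knob is at (320,228), midway between the fingers (column 317), so I'll go down and grip.

Request:
step_arm([
  [0,0,-20,0,0,0,0],
  [0,0,-20,0,0,0,0],
  [0,0,-15,0,0,0,0],
  [0,0,-11,0,0,0,0],
  [0,0,0,0,0,0,0.3],
  [0,0,0,0,0,0,0.5],
  [0,0,0,0,0,0,0.6],
  [0,0,0,0,0,0,1],
  [0,0,0,0,0,0,1],
  [0,0,0,0,0,0,1],
  [0,0,0,0,0,0,1],
  [0,0,0,0,0,0,1],
  [0,0,0,0,0,0,1],
], force=30)

```text
clock: 4.0
tool_pos: [0.4607, 0.0055, 0.0953]
eef_rot: [0.983, 0.184, 0.0, 0.0]
contact_force: [1.4, -2.0, 1.9]
opening: 0.321
finger_force: 30.0
```

```bash
python3 - <<'E'
from h import *
i,d,K,P,W,wood,white=load("w2"); Z=W[...,2]
print("square_dish",rect(wood&disc((318,160),150)&(Z<.05),.014,K,P))
print("rknob",rect(wood&disc((320,228),40)&(Z>.114),.120,K,P))
E
```

```text
square_dish ([466.1, 6.4, 173.6, 173.5, 59.5], [465.9, 6.2, 121.9], 19025)
rknob ([460.6, 5.3, 29.4, 27.6, 22.3], [460.7, 5.1, 14.8], 1857)
```

Request:
step_arm([
  [0,0,8,0,0,0,1],
  [0,0,20,0,0,0,1],
  [0,0,30,0,0,0,1],
  [12,-8,22,0,0,0,1],
  [25,-18,0,0,0,0,1],
  [35,-25,0,0,0,0,1],
  [35,-25,0,0,0,0,1],
  [35,-25,0,0,0,0,1],
  [35,-25,0,0,0,0,1],
  [25,-18,0,0,0,0,1],
  [16,-12,0,0,0,0,1],
  [0,0,0,0,0,0,1],
  [0,0,0,0,0,0,1],
])

```text
clock: 5.3
tool_pos: [0.677, -0.149, 0.1744]
eef_rot: [0.983, 0.185, -0.001, -0.001]
contact_force: [-0.6, -0.1, -4.3]
opening: 0.32
finger_force: 30.0
```

```bash
python3 snapw.py w3; python3 - <<'E'
from h import *
i,d,K,P,W,wood,white=load("w3"); Z=W[...,2]
m=(Z>-.005)&(Z<.02)&(cv2.cvtColor(i,cv2.COLOR_BGR2HSV)[...,1]>70)
m[260:]=0
print(rect(m,.008,K,P))
E
```

```text
t 5.3 tcp [ 0.677  -0.149   0.1744] rot [ 0.983  0.185 -0.001 -0.001] q [ 0.31  0.87 -0.33  1.39  0.31  0.94 -1.29]
[[0.362, 0.892, 0.272, 0.747], [-0.932, 0.346, 0.103, -0.12], [-0.002, -0.291, 0.957, 0.319], [0.0, 0.0, 0.0, 1.0]] [[350.1, 0.0, 317.2], [0.0, 350.1, 199.1], [0.0, 0.0, 1.0]]
([718.8, -138.0, 105.5, 187.0, 17.1], [681.2, -149.5, 93.7], 10157)
```

View pics/w3.png

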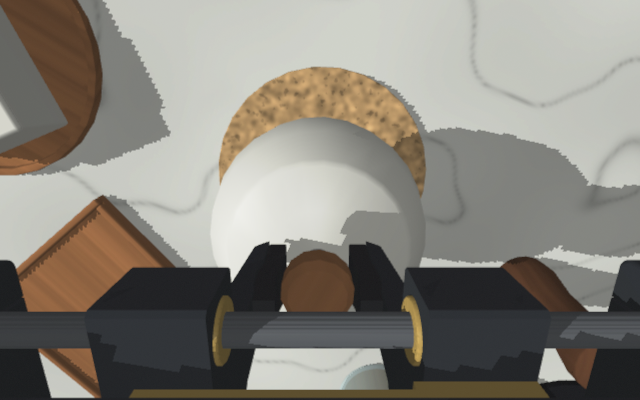

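The cover is held upright above the mat and well centred. I'll lower it.

Request:
step_arm([
  [1,0,-15,0,0,0,1],
  [1,0,-25,0,0,0,1],
  [0,0,-20,0,0,0,1],
  [0,0,-10,0,0,0,1],
  [0,0,-4,0,0,0,1],
  [0,0,-2,0,0,0,1],
  [0,0,-1,0,0,0,1],
  [0,0,-1,0,0,0,1],
  [0,0,-1,0,0,0,1],
  [0,0,0,0,0,0,1],
  [0,0,0,0,0,0,1],
])

```text
clock: 6.45
tool_pos: [0.6805, -0.1499, 0.0965]
eef_rot: [0.983, 0.184, 0.0, 0.0]
contact_force: [0.4, 0.7, -3.7]
opening: 0.327
finger_force: 30.0
```

Request:
step_arm([
  [0,0,-1,0,0,0,1],
  [0,0,-0.5,0,0,0,1],
  [0,0,0,0,0,0,1],
  [0,0,0,0,0,0,1],
])

```text
clock: 6.85
tool_pos: [0.6809, -0.1501, 0.0952]
eef_rot: [0.983, 0.184, 0.0, 0.0]
contact_force: [-0.2, -0.1, -0.3]
opening: 0.328
finger_force: 30.0
```

Request:
step_arm([
  [0,0,0,0,0,0,0.55],
  [0,0,0,0,0,0,0],
  [0,0,0,0,0,0,0],
  [0,0,0,0,0,0,0],
  [0,0,20,0,0,0,0],
  [0,0,40,0,0,0,0],
  [-10,20,50,0,0,0,0],
  [-20,43,40,0,0,0.117,0],
  [-20,43,0,0,0,0.117,0],
  [-20,43,0,0,0,0.117,0],
  [-20,43,0,0,0,0,0],
  [-20,43,0,0,0,0,0],
  [-20,43,0,0,0,0,0],
  [-20,43,0,0,0,0,0],
  [-20,43,0,0,0,0,0],
  [-20,43,0,0,0,0,0],
  [-15,30,0,0,0,0,0],
  [-9,16,0,0,0,0,0],
  [0,0,0,0,0,0,0],
  [0,0,0,0,0,0,0],
])

```text
clock: 8.85
tool_pos: [0.4716, 0.2922, 0.2326]
eef_rot: [0.936, 0.353, 0.0, 0.001]
contact_force: [1.0, 0.2, -0.0]
opening: 0.995
finger_force: 0.0
```

```bash
python3 snapw.py w4
```

```text
t 8.85 tcp [0.4716 0.2922 0.2326] rot [0.936 0.353 0.    0.001] q [-0.4   0.62 -0.4   1.78  0.32  0.8  -1.81]
[[0.66, 0.72, 0.217, 0.527], [-0.752, 0.631, 0.191, 0.343], [0.001, -0.289, 0.957, 0.378], [0.0, 0.0, 0.0, 1.0]] [[350.1, 0.0, 317.2], [0.0, 350.1, 199.1], [0.0, 0.0, 1.0]]
```

View pics/w4.png

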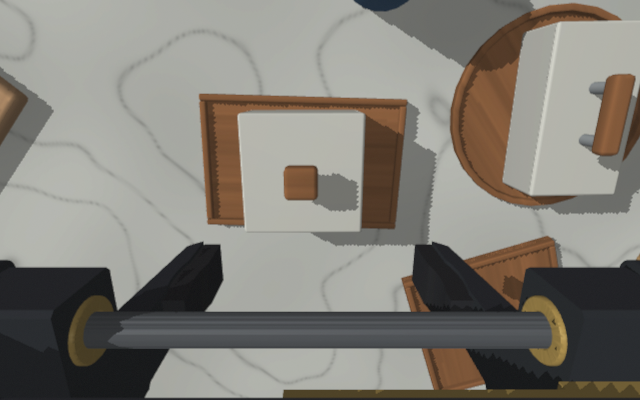

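The square cover's knob is at (300,182) and nearly aligned with the image. The long dish's corners are at (200,95), (407,100), (397,228) and (208,224). The long cover's bar is at (613,115).

```bash
python3 - <<'E'
from h import *
i,d,K,P,W,wood,white=load("w4"); Z=W[...,2]
print("long_dish",rect(wood&disc((303,163),130)&(Z<.05)&(np.mgrid[0:400,0:640][0]<240),.014,K,P))
print("sknob",rect(wood&disc((300,182),35)&(Z>.099),.105,K,P))
print("scover",rect(white&disc((302,170),95)&(Z>.068)&(Z<.08),.073,K,P))
print("lbar",rect(wood&disc((613,115),48)&(Z>.088),.095,K,P))
E
```

```text
long_dish ([462.9, 307.9, 138.0, 207.4, 39.7], [463.1, 308.1, 123.7], 11160)
sknob ([466.5, 308.1, 26.5, 25.9, 41.2], [466.7, 307.8, 17.1], 1055)
scover ([466.1, 307.0, 108.3, 108.7, 41.3], [466.0, 306.8, 75.3], 13441)
lbar ([668.9, 156.4, 62.1, 19.0, 42.3], [669.7, 155.4, 31.2], 1805)
```

Request:
step_arm([
  [-3,8,-20,0,0,0,0],
  [-2,7,-40,0,0,0,0],
  [0,0,-40,0,0,0,0],
  [0,0,-25,0,0,0,0],
  [0,0,-15,0,0,0,0],
  [0,0,-7,0,0,0,0],
  [0,0,0,0,0,0,0],
  [0,0,0,0,0,0,0],
])

```text
clock: 9.7
tool_pos: [0.4672, 0.3076, 0.0864]
eef_rot: [0.936, 0.352, 0.001, 0.0]
contact_force: [0.2, -0.4, -0.5]
opening: 1.0
finger_force: 0.0
```

Request:
step_arm([
  [-1,0,-4,0,0,0,0],
  [0,0,0,0,0,0,0.3],
  [0,0,0,0,0,0,0.5],
  [0,0,0,0,0,0,0.6],
  [0,0,0,0,0,0,1],
  [0,0,0,0,0,0,1],
  [0,0,0,0,0,0,1],
  [0,0,0,0,0,0,1],
  [0,0,0,0,0,0,1],
  [0,0,0,0,0,0,1],
])

```text
clock: 10.7
tool_pos: [0.4657, 0.3073, 0.0816]
eef_rot: [0.936, 0.353, 0.0, 0.001]
contact_force: [1.4, -2.2, 0.3]
opening: 0.311
finger_force: 30.0
```

Request:
step_arm([
  [0,0,8,0,0,0,1],
  [0,0,20,0,0,0,1],
  [0,0,30,0,0,0,1],
  [0,-10,22,0,0,0,1],
  [0,-25,0,0,0,0.06,1],
  [0,-40,0,0,0,0.06,1],
  [0,-45,0,0,0,0.06,1],
  [0,-45,0,0,0,0.06,1],
  [0,-45,0,0,0,0.06,1],
  [0,-40,0,0,0,0.018,1],
  [0,-30,0,0,0,0,1],
  [0,-20,0,0,0,0,1],
  [0,0,0,0,0,0,1],
  [0,0,0,0,0,0,1],
  [0,0,0,0,0,0,1],
])

```text
clock: 12.2
tool_pos: [0.4653, 0.0096, 0.1618]
eef_rot: [0.867, 0.498, 0.001, -0.0]
contact_force: [-0.0, 0.2, -4.0]
opening: 0.315
finger_force: 30.0
```

```bash
python3 snapw.py w5
```

```text
t 12.2 tcp [0.4653 0.0096 0.1618] rot [ 0.867  0.498  0.001 -0.   ] q [ 0.18  0.65 -0.47  2.1   0.59  0.52 -1.26]
[[0.863, 0.484, 0.146, 0.503], [-0.506, 0.826, 0.247, 0.076], [-0.001, -0.287, 0.958, 0.307], [0.0, 0.0, 0.0, 1.0]] [[350.1, 0.0, 317.2], [0.0, 350.1, 199.1], [0.0, 0.0, 1.0]]
```

View pics/w5.png

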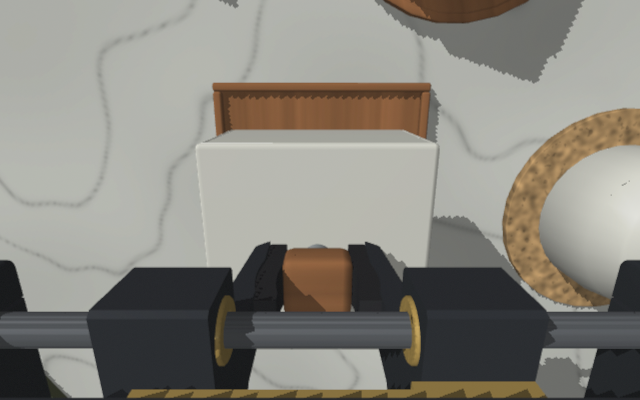

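The held square cover's top edge runs from (197,145) to (438,145). The dish's far edge behind it runs from (213,86) to (430,86).

```bash
python3 - <<'E'
from h import *
i,d,K,P,W,wood,white=load("w5"); Z=W[...,2]
m=wood&(Z<.03)&(np.mgrid[0:400,0:640][0]<135)&disc((320,110),125)&(np.mgrid[0:400,0:640][0]>70)
a,_,n=rect(m,.014,K,P); print("dish strip",a,n)
t=white&(Z>.147)&(Z<.157)&(np.mgrid[0:400,0:640][0]<262)&disc((318,200),140)
b,_,n=rect(t,float(np.median(Z[t])),K,P); print("cover strip",b,n,np.median(Z[t]))
def cen(r,half):  # centre from the strip's far edge (away from robot side = +v)
    c=np.array(r[:2]);s=r[2:4];ang=np.radians(r[4]); ax=[np.array([np.cos(ang),np.sin(ang)]),np.array([-np.sin(ang),np.cos(ang)])]
    k=int(np.argmin(s)); v=ax[k]; v=v if v[1]>0 else -v
    return c+v*s[k]/2-v*half, np.degrees(np.arctan2(v[1],v[0])),max(s)
print(cen(a,87.2),cen(b,54.3))
E
```

```text
dish strip [499.4, 64.0, 40.1, 173.6, 59.6] 10005
cover strip [477.9, 33.3, 57.7, 108.1, 59.6] 25830 0.1524581657022672
(array([465.41983274,   6.08220711]), np.float64(59.60000000000001), 173.6) (array([465.0214407 ,  11.34902712]), np.float64(59.60000000000001), 108.1)
```

Request:
step_arm([
  [0.5,-4.7,-15,0,0,0,1],
  [0,0,-25,0,0,0,1],
  [0,0,-20,0,0,0,1],
  [0,0,-10,0,0,0,1],
  [0,0,-4,0,0,0,1],
  [0,0,-2,0,0,0,1],
  [0,0,-1,0,0,0,1],
  [0,0,-1,0,0,0,1],
  [0,0,-1,0,0,0,1],
  [0,0,-1,0,0,0,1],
  [0,0,0,0,0,0,1],
  [0,0,0,0,0,0,1],
])

```text
clock: 13.45
tool_pos: [0.4657, 0.0033, 0.0817]
eef_rot: [0.868, 0.497, 0.0, 0.0]
contact_force: [0.3, 0.2, -5.0]
opening: 0.312
finger_force: 30.0
```

Request:
step_arm([
  [0,1.3,0.5,0,0,0,1],
  [0,0,0,0,0,0,1],
  [0,0,-1,0,0,0,1],
  [0,0,-0.8,0,0,0,1],
  [0,0,0,0,0,0,1],
  [0,0,0,0,0,0,1],
])

```text
clock: 14.05
tool_pos: [0.4659, 0.0048, 0.0815]
eef_rot: [0.868, 0.497, 0.001, 0.001]
contact_force: [-2.1, 0.1, 10.9]
opening: 0.315
finger_force: 30.0
```

Request:
step_arm([
  [0,0,0.6,0,0,0,1],
  [0,0,0,0,0,0,0.55],
  [0,0,0,0,0,0,0],
  [0,0,0,0,0,0,0],
  [0,0,0,0,0,0,0],
  [0,0,20,0,0,0,0],
  [0,0,40,0,0,0,0],
  [0,0,50,0,0,0,0],
  [20,15,40,0,0,-0.1,0],
  [37,27,0,0,0,-0.1,0],
  [37,27,0,0,0,-0.1,0],
  [37,27,0,0,0,0,0],
  [37,27,0,0,0,0,0],
  [25,20,0,0,0,0,0],
  [8,6,0,0,0,0,0],
  [0,0,0,0,0,0,0],
  [0,0,0,0,0,0,0],
])

```text
clock: 15.75
tool_pos: [0.666, 0.1529, 0.2304]
eef_rot: [0.932, 0.361, -0.001, 0.0]
contact_force: [0.5, -0.5, 0.2]
opening: 0.996
finger_force: 0.0
```

```bash
python3 snapw.py w6
```

```text
t 15.75 tcp [0.666  0.1529 0.2304] rot [ 0.932  0.361 -0.001  0.   ] q [-0.06  0.81 -0.47  1.37  0.39  1.06 -1.43]
[[0.673, 0.708, 0.215, 0.721], [-0.739, 0.644, 0.195, 0.205], [-0.0, -0.29, 0.957, 0.375], [0.0, 0.0, 0.0, 1.0]] [[350.1, 0.0, 317.2], [0.0, 350.1, 199.1], [0.0, 0.0, 1.0]]
```

View pics/w6.png

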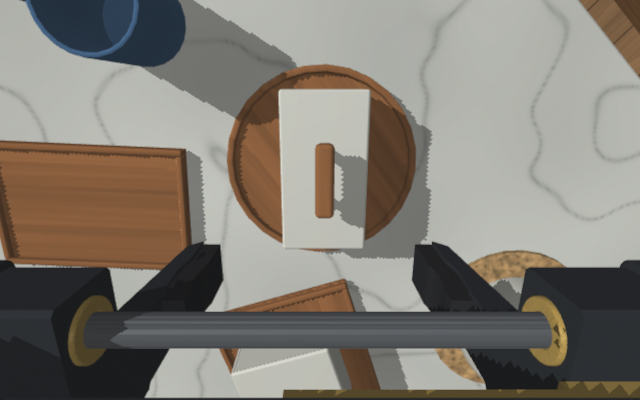

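The long cover's bar is at (325,180) and nearly vertical in the image. The round dish is centred near (321,157), the mug is clear of the work, and the square cover is sitting on its own dish.

```bash
python3 - <<'E'
from h import *
i,d,K,P,W,wood,white=load("w6"); Z=W[...,2]; v=np.mgrid[0:400,0:640][0]
print("round_dish",rect(wood&disc((321,157),110)&(Z<.05)&(v<258),.014,K,P))
print("bar",rect(wood&disc((325,180),45)&(Z>.088),.095,K,P))
print("lcover",rect(white&disc((323,170),95)&(Z>.055)&(Z<.07),.063,K,P))
print("long dish part",rect(wood&disc((95,205),120)&(Z<.05)&(v<272),.014,K,P))
E
```

```text
round_dish ([674.8, 158.2, 183.3, 195.8, 43.8], [670.5, 153.8, 98.5], 13450)
bar ([673.3, 153.6, 61.9, 14.0, 42.3], [673.2, 153.7, 31.2], 1271)
lcover ([672.8, 153.0, 147.7, 79.0, 42.2], [672.5, 152.7, 82.8], 12337)
long dish part ([465.9, 306.0, 140.9, 212.2, 39.7], [467.5, 307.1, 125.5], 22472)
```

Request:
step_arm([
  [4,0.5,-20,0,0,0,0],
  [3,0,-40,0,0,0,0],
  [0,0,-40,0,0,0,0],
  [0,0,-30,0,0,0,0],
  [0,0,-15,0,0,0,0],
  [0,0,-7,0,0,0,0],
  [0,0,0,0,0,0,0],
  [0,0,0,0,0,0,0],
])

```text
clock: 16.6
tool_pos: [0.6748, 0.1545, 0.0807]
eef_rot: [0.932, 0.361, 0.001, 0.0]
contact_force: [0.1, -0.4, 0.1]
opening: 1.002
finger_force: 0.0
```

Request:
step_arm([
  [-1.5,-1,-6,0,0,0,0],
  [0,0,-2,0,0,0,0],
  [0,0,0,0,0,0,0.3],
  [0,0,0,0,0,0,0.5],
  [0,0,0,0,0,0,0.7],
  [0,0,0,0,0,0,0.75],
  [0,0,0,0,0,0,1],
  [0,0,0,0,0,0,1],
  [0,0,0,0,0,0,1],
  [0,0,0,0,0,0,1],
  [0,0,0,0,0,0,1],
  [0,0,0,0,0,0,1],
])

```text
clock: 17.8
tool_pos: [0.6729, 0.1523, 0.0711]
eef_rot: [0.932, 0.361, 0.0, 0.001]
contact_force: [1.1, -2.2, 0.2]
opening: 0.178
finger_force: 30.0
```

Request:
step_arm([
  [0,0,8,0,0,0,1],
  [0,0,22,0,0,0,1],
  [0,0,32,0,0,0,1],
  [0,0,23,0,0,0.045,1],
  [-16,12,0,0,0,0.12,1],
  [-20,15,0,0,0,0.12,1],
  [-20,15,0,0,0,0.12,1],
  [-20,15,0,0,0,0.12,1],
  [-20,15,0,0,0,0.12,1],
  [-20,15,0,0,0,0.12,1],
  [-20,15,0,0,0,0.12,1],
  [-20,15,0,0,0,0.12,1],
  [-20,14,0,0,0,0.12,1],
  [-20,14,0,0,0,0.12,1],
  [-14,10,0,0,0,0.12,1],
  [0,0,0,0,0,0.12,1],
  [0,0,0,0,0,0.04,1],
  [0,0,0,0,0,0,1],
  [0,0,0,0,0,0,1],
])

```text
clock: 19.7
tool_pos: [0.462, 0.3078, 0.1559]
eef_rot: [0.425, 0.905, -0.0, -0.0]
contact_force: [0.7, -0.8, -4.4]
opening: 0.172
finger_force: 30.0
```

```bash
python3 snapw.py w7
```

```text
t 19.7 tcp [0.462  0.3078 0.1559] rot [ 0.425  0.905 -0.    -0.   ] q [-0.22  0.83 -0.8   1.84  0.79  0.83 -0.73]
[[0.77, -0.611, -0.182, 0.415], [0.638, 0.737, 0.223, 0.367], [-0.002, -0.287, 0.958, 0.301], [0.0, 0.0, 0.0, 1.0]] [[350.1, 0.0, 317.2], [0.0, 350.1, 199.1], [0.0, 0.0, 1.0]]
```

View pics/w7.png

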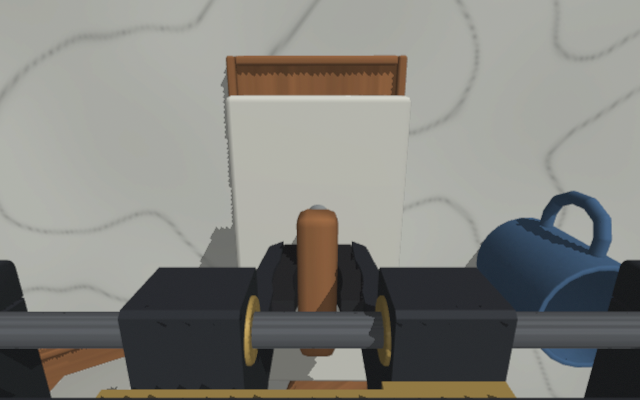

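The long cover is held with its far edge from (229,98) to (410,98). The dish's far edge runs from (226,58) to (407,58), and the two are nearly parallel.

```bash
python3 - <<'E'
from h import *
i,d,K,P,W,wood,white=load("w7"); Z=W[...,2]; v=np.mgrid[0:400,0:640][0]
m=wood&(Z<.03)&(v<100)&disc((317,90),125)&(v>40)
a,_,n=rect(m,.014,K,P); print("dish strip",a,n)
t=white&(Z>.13)&(Z<.16)&(v<240)&disc((318,180),135); t=t&(abs(Z-np.median(Z[t]))<.004)
b,_,n=rect(t,float(np.median(Z[t])),K,P); print("cover strip",b,n,np.median(Z[t]))
up=np.array([P[0,1],P[1,1]]) # image up direction in world
def cen(r,half,lng):
    c=np.array(r[:2]);s=r[2:4];ang=np.radians(r[4]); ax=[np.array([np.cos(ang),np.sin(ang)]),np.array([-np.sin(ang),np.cos(ang)])]
    k=int(np.argmax([abs(x@up) for x in ax])); q=ax[k]; q=q if q@up>0 else -q
    return c+q*s[k]/2-q*half, np.degrees(np.arctan2(q[1],q[0])),s[1-k]
print(cen(a,104.,0),cen(b,74.2,0))
E
```

```text
dish strip [405.0, 376.5, 137.7, 28.5, 39.7] 6940
cover strip [436.1, 341.3, 78.6, 65.1, 39.6] 24054 0.14727442468462434
(array([462.32941162, 307.44638993]), np.float64(129.7), 137.7) (array([462.64870917, 309.20812344]), np.float64(129.6), 78.6)
```

Request:
step_arm([
  [0.2,-1,-15,0,0,0,1],
  [0,0,-25,0,0,0,1],
  [0,0,-23,0,0,0,1],
  [0,0,-12,0,0,0,1],
  [0,0,-4,0,0,0,1],
  [0,0,-2,0,0,0,1],
  [0,0,-1,0,0,0,1],
  [0,0,-1,0,0,0,1],
  [0,0,-1,0,0,0,1],
  [0,0,0,0,0,0,1],
  [0,0,0,0,0,0,1],
])

```text
clock: 20.85
tool_pos: [0.4625, 0.3071, 0.0722]
eef_rot: [0.425, 0.905, 0.0, 0.0]
contact_force: [-0.1, 0.0, -4.9]
opening: 0.181
finger_force: 30.0
```

Request:
step_arm([
  [0,0,-0.6,0,0,0,1],
  [0,0,-0.5,0,0,0,1],
  [0,0,0,0,0,0,1],
  [0,0,0,0,0,0,1],
])

```text
clock: 21.25
tool_pos: [0.4625, 0.3072, 0.071]
eef_rot: [0.424, 0.905, 0.0, 0.0]
contact_force: [0.3, 0.6, -3.0]
opening: 0.174
finger_force: 30.0
```

Request:
step_arm([
  [0,0,-0.3,0,0,0,1],
  [0,0,0,0,0,0,0.7],
  [0,0,0,0,0,0,0],
  [0,0,0,0,0,0,0],
  [0,0,0,0,0,0,0],
  [0,0,20,0,0,0,0],
  [0,0,40,0,0,0,0],
  [0,0,50,0,0,0,0],
  [10,-20,45,0,0,-0.12,0],
  [20,-42,0,0,0,-0.12,0],
  [20,-42,0,0,0,-0.12,0],
  [20,-42,0,0,0,-0.12,0],
  [20,-42,0,0,0,-0.12,0],
  [20,-42,0,0,0,-0.12,0],
  [20,-42,0,0,0,-0.12,0],
  [20,-42,0,0,0,-0.12,0],
  [20,-42,0,0,0,-0.12,0],
  [20,-42,0,0,0,-0.12,0],
  [20,-40,0,0,0,0,0],
  [8,-19,0,0,0,0,0],
])

```text
clock: 23.25
tool_pos: [0.6811, -0.1557, 0.2248]
eef_rot: [0.863, 0.505, -0.001, 0.002]
contact_force: [-0.1, -0.3, -1.1]
opening: 0.998
finger_force: 0.0
```

Request:
step_arm([
  [0,0,0,0,0,0,0],
  [0,0,0,0,0,0,0],
])

```text
clock: 23.45
tool_pos: [0.6798, -0.1484, 0.225]
eef_rot: [0.861, 0.508, 0.0, -0.001]
contact_force: [0.1, 0.7, -0.2]
opening: 1.0
finger_force: 0.0
```

```bash
python3 snapw.py w8; python3 - <<'E'
from h import *
i,d,K,P,W,wood,white=load("w8"); Z=W[...,2]
m=wood&(Z>.114)&(Z<.125); print("rknob",rect(m,.12,K,P))
ys,xs=np.nonzero(m); print(xs.mean(),ys.mean())
E
```

```text
t 23.45 tcp [ 0.6798 -0.1484  0.225 ] rot [ 0.861  0.508  0.    -0.001] q [ 0.42  0.85 -0.58  1.32  0.48  1.1  -0.72]
[[0.874, 0.464, 0.141, 0.716], [-0.485, 0.838, 0.25, -0.082], [-0.002, -0.287, 0.958, 0.37], [0.0, 0.0, 0.0, 1.0]] [[350.1, 0.0, 317.2], [0.0, 350.1, 199.1], [0.0, 0.0, 1.0]]
rknob ([678.8, -148.1, 28.1, 27.7, 61.0], [679.1, -148.1, 14.6], 1107)
317.7037037037037 199.9810298102981
```

View pics/w8.png

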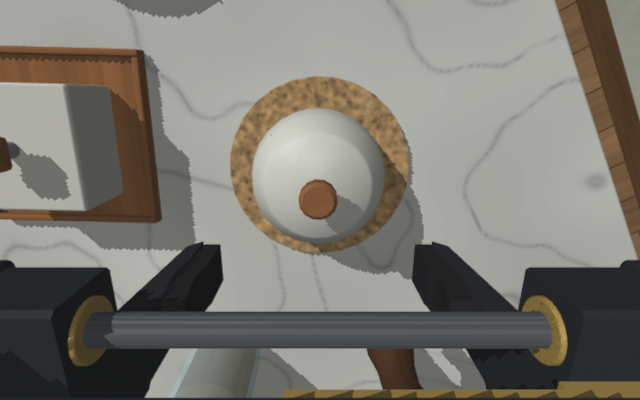

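The round cover sits on the mat with its knob at (318,200), centred under the gripper.

Request:
step_arm([
  [0,0,-20,0,0,0,0],
  [0,0,-40,0,0,0,0],
  [0,0,-35,0,0,0,0],
  [0,0,-20,0,0,0,0],
  [0,0,-10,0,0,0,0],
  [0,0,-4,0,0,0,0],
  [0,0,0,0,0,0,0.3],
  [0,0,0,0,0,0,0.5],
  [0,0,0,0,0,0,0.6],
  [0,0,0,0,0,0,1],
  [0,0,0,0,0,0,1],
  [0,0,0,0,0,0,1],
  [0,0,0,0,0,0,1],
  [0,0,0,0,0,0,1],
  [0,0,0,0,0,0,1],
])

```text
clock: 25.0
tool_pos: [0.6798, -0.1495, 0.0962]
eef_rot: [0.862, 0.508, -0.0, -0.0]
contact_force: [-1.7, 0.2, 1.4]
opening: 0.328
finger_force: 30.0
```

Request:
step_arm([
  [0,0,8,0,0,0,1],
  [0,0,20,0,0,0,1],
  [0,0,30,0,0,0,1],
  [0,10,22,0,0,0,1],
  [-1,25,0,0,0,0,1],
  [-1,40,0,0,0,0,1],
  [-2,45,0,0,0,0,1],
  [-2,45,0,0,0,0,1],
  [-2,45,0,0,0,0,1],
  [-1,40,0,0,0,0,1],
  [0,33,0,0,0,0,1],
  [0,20,0,0,0,0,1],
  [0,0,0,0,0,0,1],
  [0,0,0,0,0,0,1],
  [0,0,0,0,0,0,1],
])

```text
clock: 26.5
tool_pos: [0.6717, 0.1505, 0.176]
eef_rot: [0.862, 0.507, -0.001, 0.001]
contact_force: [-0.4, 0.1, -4.7]
opening: 0.321
finger_force: 30.0
```

```bash
python3 snapw.py w9
```

```text
t 26.5 tcp [0.6717 0.1505 0.176 ] rot [ 0.862  0.507 -0.001  0.001] q [-0.04  0.89 -0.52  1.4   0.49  0.99 -1.18]
[[0.873, 0.467, 0.141, 0.708], [-0.488, 0.835, 0.254, 0.218], [0.0, -0.291, 0.957, 0.321], [0.0, 0.0, 0.0, 1.0]] [[350.1, 0.0, 317.2], [0.0, 350.1, 199.1], [0.0, 0.0, 1.0]]
```

View pics/w9.png

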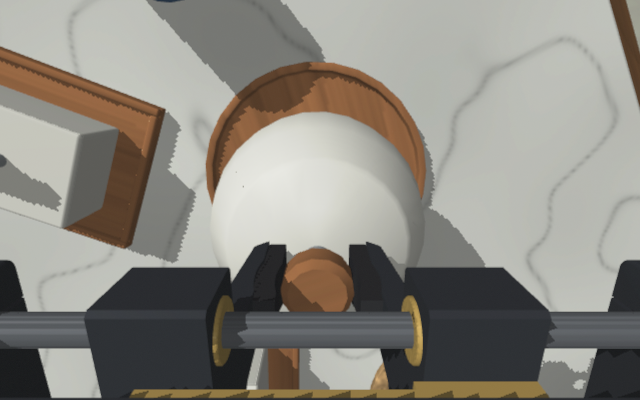

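```bash
python3 - <<'E'
from h import *
from scipy.optimize import least_squares
i,d,K,P,W,wood,white=load("w9"); Z=W[...,2]; v=np.mgrid[0:400,0:640][0]
def arc(m,z,R,cut):
    n,l,st,_=cv2.connectedComponentsWithStats(m.astype(np.uint8)); m=l==1+np.argmax(st[1:,4])
    h=cv2.convexHull(cv2.findNonZero(m.astype(np.uint8)))[:,0]; h=h[h[:,1]<cut]
    p=ray(h,z,K,P)[:,:2]*1000
    f=least_squares(lambda c:np.hypot(*(p-c[:2]).T)-c[2],[671,154,R],loss="soft_l1"); return f.x.round(1),len(p),np.abs(f.fun).max().round(2)
D=wood&(Z<.05)&disc((318,160),130)
ys=np.nonzero(D)[0]; print(ys.min(),ys.max())
for cut in (130,150,170): print("dish",arc(D&(v<200),.014,100,cut))
E
```

```text
62 276
dish (array([670.6, 154.1,  98.1]), 22, np.float64(0.31))
dish (array([670.5, 154. ,  98.2]), 29, np.float64(0.3))
dish (array([670.5, 154. ,  98.2]), 33, np.float64(0.3))
```

The cover hangs over the round dish. The dish's rim arc spans (207,165) to (425,165) and its centre comes out at (670.5, 154.0) mm.

Request:
step_arm([
  [-0.7,2.5,-15,0,0,0,1],
  [0,0,-25,0,0,0,1],
  [0,0,-20,0,0,0,1],
  [0,0,-10,0,0,0,1],
  [0,0,-4,0,0,0,1],
  [0,0,-2,0,0,0,1],
  [0,0,-1,0,0,0,1],
  [0,0,-1,0,0,0,1],
  [0,0,-1,0,0,0,1],
  [0,0,0,0,0,0,1],
  [0,0,0,0,0,0,1],
])

```text
clock: 27.65
tool_pos: [0.6708, 0.1557, 0.0976]
eef_rot: [0.862, 0.508, 0.0, 0.0]
contact_force: [0.1, -0.0, -3.6]
opening: 0.322
finger_force: 30.0
```

Request:
step_arm([
  [0,-2.2,0,0,0,0,1],
  [0,0,0,0,0,0,1],
  [0,0,-0.7,0,0,0,1],
  [0,0,-0.6,0,0,0,1],
  [0,0,-0.4,0,0,0,1],
  [0,0,0,0,0,0,1],
  [0,0,0,0,0,0,1],
])

```text
clock: 28.35
tool_pos: [0.6708, 0.1535, 0.0962]
eef_rot: [0.862, 0.508, 0.0, 0.0]
contact_force: [-1.0, -1.3, 2.7]
opening: 0.324
finger_force: 30.0
```

Request:
step_arm([
  [0,0,0,0,0,0,0.55],
  [0,0,0,0,0,0,0],
  [0,0,0,0,0,0,0],
  [0,0,0,0,0,0,0],
  [0,0,20,0,0,0,0],
  [0,0,40,0,0,0,0],
  [0,0,50,0,0,0,0],
  [-15,-10,50,0,0,0,0],
  [-40,-20,40,0,0,0,0],
  [-40,-20,10,0,0,0,0],
  [-40,-20,0,0,0,0,0],
  [-40,-20,0,0,0,0,0],
  [-20,-10,0,0,0,0,0],
  [0,0,0,0,0,0,0],
  [0,0,0,0,0,0,0],
  [0,0,0,0,0,0,0],
])

```text
clock: 29.95
tool_pos: [0.4846, 0.0584, 0.2962]
eef_rot: [0.861, 0.508, 0.001, -0.0]
contact_force: [0.5, 1.2, 0.1]
opening: 0.999
finger_force: 0.0
```

```bash
python3 snapw.py w10
```

```text
t 29.95 tcp [0.4846 0.0584 0.2962] rot [ 0.861  0.508  0.001 -0.   ] q [ 0.2   0.49 -0.64  1.88  0.36  0.89 -1.12]
[[0.874, 0.465, 0.139, 0.52], [-0.485, 0.838, 0.251, 0.125], [0.0, -0.287, 0.958, 0.441], [0.0, 0.0, 0.0, 1.0]] [[350.1, 0.0, 317.2], [0.0, 350.1, 199.1], [0.0, 0.0, 1.0]]
```

View pics/w10.png

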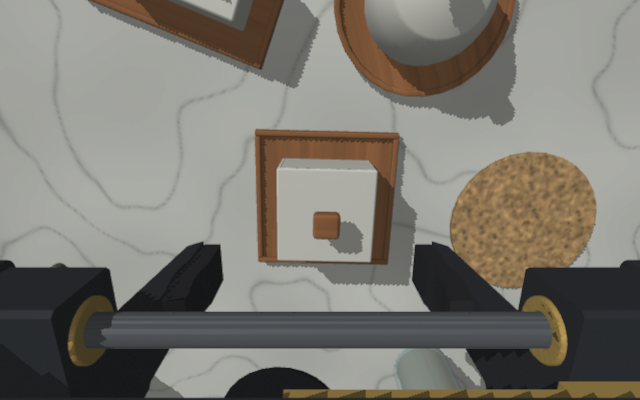

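The square cover sits well in its dish: cover around (327,215), dish corners (256,130), (398,133), (388,264) and (259,262). I'll measure it and move across to check the other two.

Request:
step_arm([
  [-10,20,20,0,0,0,0],
  [-20,30,30,0,0,0,0],
  [-20,30,20,0,0,0,0],
  [-10,20,10,0,0,0,0],
  [0,0,0,0,0,0,0],
  [0,0,0,0,0,0,0],
  [0,0,0,0,0,0,0],
])

```text
clock: 30.7
tool_pos: [0.4239, 0.1561, 0.3751]
eef_rot: [0.862, 0.507, -0.001, 0.0]
contact_force: [0.6, 0.4, -0.4]
opening: 0.999
finger_force: 0.0
```

```bash
python3 - <<'E'
from h import *
i,d,K,P,W,wood,white=load("w10"); Z=W[...,2]; v=np.mgrid[0:400,0:640][0]
print("sq dish",rect(wood&disc((328,197),110)&(Z<.05)&(v<270),.014,K,P))
print("knob",rect(wood&disc((327,225),30)&(Z>.099),.105,K,P))
print("cover",rect(white&disc((327,210),80)&(Z>.068)&(Z<.08),.073,K,P))
E
python3 snapw.py w11
```

```text
sq dish ([465.7, 7.0, 175.2, 173.8, 59.5], [465.4, 7.4, 121.9], 7793)
knob ([465.4, 7.4, 26.3, 26.7, 61.0], [465.3, 7.5, 17.2], 619)
cover ([465.2, 6.2, 109.6, 108.8, 59.5], [465.2, 6.2, 75.5], 8266)
t 30.7 tcp [0.4239 0.1561 0.3751] rot [ 0.862  0.507 -0.001  0.   ] q [ 0.05  0.35 -0.7   1.83  0.26  1.06 -1.26]
[[0.873, 0.466, 0.143, 0.46], [-0.488, 0.836, 0.253, 0.223], [-0.001, -0.29, 0.957, 0.52], [0.0, 0.0, 0.0, 1.0]] [[350.1, 0.0, 317.2], [0.0, 350.1, 199.1], [0.0, 0.0, 1.0]]
```

View pics/w11.png

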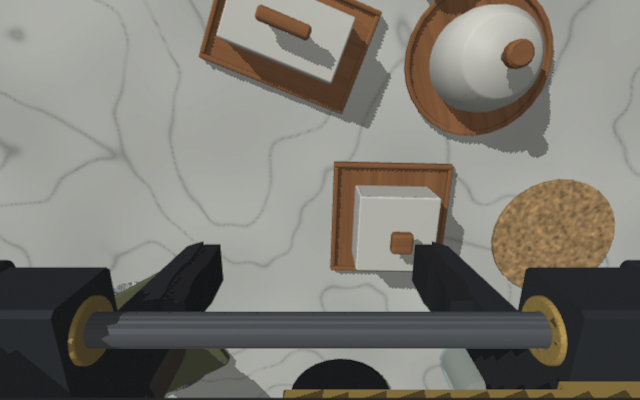

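The long cover (bar at (283,21)) and the round cover (knob at (518,53)) both sit inside their dishes' lips. The top of each dish is slightly cut off in this view. I'll check the centring numerically.

```bash
python3 - <<'E'
from h import *
from scipy.optimize import least_squares
i,d,K,P,W,wood,white=load("w11"); Z=W[...,2]; v,u=np.mgrid[0:400,0:640]
m=wood&disc((480,65),95)&(Z<.05)&(u>398)
h=cv2.convexHull(cv2.findNonZero(m.astype(np.uint8)))[:,0]; h=h[h[:,1]>3]
p=ray(h,.014,K,P)[:,:2]*1000
f=least_squares(lambda c:np.hypot(*(p-c[:2]).T)-c[2],[671,154,99],loss="soft_l1"); print("round dish",f.x.round(1),abs(f.fun).max())
print("knob",rect(wood&disc((518,53),30)&(Z>.114),.12,K,P))
print("bar",rect(wood&disc((283,21),45)&(Z>.088),.095,K,P))
l=white&disc((287,30),90)&(Z>.055)&(Z<.07)&(u<380); print("lcover",rect(l,.063,K,P))
print("ldish",rect(wood&disc((290,40),105)&(Z<.05)&(u<383),.014,K,P))
E
```

```text
round dish [668.9 153.6  98.5] 0.689282401900357
knob ([666.3, 154.2, 27.5, 29.3, 60.8], [666.3, 154.0, 14.9], 634)
bar ([463.1, 306.9, 15.1, 62.2, 39.5], [463.6, 307.5, 31.2], 844)
lcover ([463.1, 306.9, 79.5, 148.3, 39.7], [463.2, 306.6, 82.7], 6737)
ldish ([462.4, 306.9, 137.5, 207.6, 39.7], [461.8, 305.9, 123.1], 6147)
```

```bash
python3 -c "
from plant import r
print(r.finish_job())"
```

```text
the job is handed in; nothing more can be done
None
```

I put all three covers on their own dishes, using the cork mat for the round cover, and handed the job in at about 31 s. The last wrist-camera check put the long and square covers within about 1 mm of centre and lined up with their dishes, and the round one within about 3 mm.

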